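Slide a sample tube along the label reader's V-groove to its hidden stop

TASK

Lift the sample tube lying on the blue cradle and lay it in the V-groove of the label reader, red cap trailing and the other end towards the hood. Then push it gently along the groove, under the hood, until it presses the reader's hidden spring stop in, without driving the stop all the way in, and leave the tube lying there. Do not disturb the things around it.

Things in the scene. Friction and masses are not known exactly. Their poses are not given: they have to be found in the camera images.
- tube: the sample tube lying on the blue cradle: clear body 28.4 mm diameter and 75 mm long with a red screw cap 31 mm diameter and 24 mm long, 101 mm in all, about 21 g. Origin: on the axis at the end of the body away from the cap; its z axis runs along the tube from that end to the cap end face. It lies level at the start. Bearing down on it in the groove adds friction
- cradle: fixed blue cradle that carries the tube at the start. Origin under it on the desk; x is the way the tube's body end points (cap to -x). Tube axis at z = 45 mm, body end at x = 37 to 43 mm. Two V saddles, 10 mm long (x = -32 to -22 and 22 to 32 mm), 44 mm wide, tops at z = 39 mm; between them the base is only 8 mm high and the tube can be gripped from above
- reader: fixed grey and white label reader. Origin on the desk under the mouth of its hood; x is the pushing direction. Open V-groove along y = 0 from x = -130 mm to the mouth at x = 0 and on inside: 45 degree flanks, bottom at z = 30 mm, lips at z = 44 mm, 44 mm wide outside. A tube in it has its axis at z = 50 (body end) to 52 mm (cap). White hood: x = 0 to 108 mm, 72 mm wide, top at z = 93 mm
- stop (a joint): travel in m of the spring stop in the hood: 0 untouched, grows as the tube presses it in; ends at 0.009. Its spring takes 0.5 N plus 1.2 N per mm, on top of the friction. Hidden: its face stands anywhere from 42 to 68 mm behind the mouth and must be found by feel. Home is 1 mm or more; beyond 7 mm is too far; aim for 2 to 5 mm, as the tube may spring back a little
- spare_tube_a: a like sample tube with red cap, 31 x 31 x 102 mm, standing loose on the desk; origin under it; to be left alone
- spare_tube_b: another like tube, 31 x 31 x 99 mm, standing loose on the desk; origin under it; to be left alone
- label_pad: white pad of labels, 115 x 60 x 14 mm, lying loose at the back of the desk; origin under its centre; to be left alone
- mouth (a point): centre of the hood's opening on the tube's line (reader x = 0, z = 50 mm); opening 60 mm wide, up to z = 78 mm. 3 to 30 mm behind it a sprung shoe presses on the tube with about 3 N: friction of the push rises over the first 20 mm to some 3 to 6 N, differing from case to case, then stays even; it also holds the tube where it is left. The cap never enters the hood
Things that resemble listed ones, but are neither listed nor needed, are in the scene too. What is meant by the tube is not black or yellow, and is the larger of those in its own colour.

How it is judged:
At the end, for the whole second after the job is handed in: the tube lies at rest in the reader's groove, body end under the hood (more than 35 mm behind the mouth), within 5 mm of the groove's centre line and 4 degrees of its direction, and holds the stop pressed in by 1 to 7 mm (value of joint stop between 0.001 and 0.007 m and x of tube in the frame of reader above 0.035 m and y of tube in the frame of reader between -0.005 and 0.005 m and angle between the z axis of tube and the x axis of reader, either way round below 0.07 rad and linear speed of tube below 0.01 m/s); the robot touches nothing.
It fails at once if the stop is driven in beyond 7 mm (value of joint stop above 0.007 m).
It fails at once if a standing spare tube is moved more than 20 mm (distance of any of spare_tube_a, spare_tube_b from where it was at the start of the episode above 0.02 m).
It fails at once if a standing spare tube is knocked over (angle between any of spare_tube_a, spare_tube_b's own z axis and vertical above 0.4 rad).
It fails at once if the label pad is moved more than 30 mm (distance of label_pad from where it was at the start of the episode above 0.03 m).
It also fails if it takes over 72 s, if anything falls off the work surface, if the arm or the gripper's body presses on something with over 40 N, if the wrist force passes 120 N, or if a joint passes its speed limit or range.

ROBOT

A 6-joint arm with a two-finger parallel gripper is mounted at the origin on a cart in front of the work surface, level with it; the furniture and walls round the work are solid. World frame = base frame: x ahead of the robot, y to its left, z up, the work surface at z = 0. Lengths are in m, angles in rad, forces in N, time in s.
With the tool pointing down it reaches from about 0.35 to 0.775 m from the base axis. Payload 5.5 kg.
Tool frame: the origin (TCP) lies midway between the tips of the shut fingers; the grasp point (between the pads) lies 19 mm behind it (env.tcp_to_grasp is the distance from the TCP to the grasp point, in m); z points along the fingers, y is the direction in which the jaws open and shut (so a half turn about z gives the same grasp; the last joint's range is limited). The gripper opens to 85 mm and grips with 20 to 120 N. Pads are 22 mm wide; open, the fingers measure 114 mm over their backs; the gripper's body (76 mm by 85 mm) begins 54 mm behind the grasp point. The pads swing forward as they close: fully open they stand 13 mm farther back than shut.
Start: joints at [-0.14, 0.313, 0.046, 1.304, 0, 1.431], TCP at [0.575, -0, 0.231] pointing down, gripper open.
Joint ranges: [-2.76, 2.76], [-0.86, 1.69], [-1.03, 1.26], [-2.2, 2.34], [-1.47, 1.5], [-3.14, 3.14]. Speed limits (rad/s): [2.57, 2.57, 3.14, 3.14, 3.14, 3.14].

INTERFACE

Orientations are given as a unit quaternion [w, x, y, z].
In Python, from workcell import get_state, viewer, hand_in, finder, env gives the robot as it stands.
- The arm moves only by the tool arm_command, never from a script. Its argument "motion" is a list of rows, each an object of numbers: "x", "y", "z": the shift along the tool's x, y, z in mm; "rx", "ry", "rz": the turn, a rotation vector about the tool's x, y, z in degrees; "hand": the closure, from -1 (fully open) to 1 (shut). A call has 1 to 10 rows; each row is the pose to reach, as a shift and turn from the pose commanded when the call began, along the tool's axes at that moment; what a row does not reach only later rows make up. A row lasts 1/8 s, in which the tool goes at most 62.5 mm and 10.7 degrees, less where a joint would pass 70% of its speed; a pose out of reach is approached as far as the arm can. A call with a gripper value outside its range is refused whole. The fingers move at their own pace and stop on an object; "force" is the grip in N (left out, the last holds). Time passes only in rows, so rows that repeat a pose let the fingers close. It gives the time, the measured TCP pose, the force and the opening at its end, in the units of the state.
- get_state(): the state, without advancing time (a new reading comes with each control period).
- viewer.read_camera(name): name is "scene" or "side" or "wrist"; returns a dict with "image" (420x560x3 uint8, red, green, blue), "z_map" (420x560 float32, m along the optical axis (not along the pixel's ray), 0 where there is no reading), "intrinsics" (3x3 intrinsics, pixels), "rvec" (rotation vector, rad) and "tvec" (3), from world to camera coordinates, as OpenCV has them. Camera axes: x right, y down, z forward; pixel columns grow to the right and rows downward; lengths in m; the calibration is good to about 2 mm. A picture is of the moment at which its call begins.
- hand_in(): hands the job in, once; it reports no verdict.
Trained networks look in a picture, given as the dict that the camera call returned (one of the last four; its "shot" number tells which), for a name from the list of things; names that differ only in an ending like _2 or _b are one class to them, and where a whole thing is asked for, a point or a joint stands for the part that bears it (a point fixed in the world has none). Each returns a list of dicts, best first, with "score" (0 to 1); they miss things now and then, are a little off and sometimes report something else, mostly with a low value. They report only what shows in the picture. A call takes as long as a camera call. They do not tell look-alikes from the thing itself.
- finder.find_in(picture, query): "at" ([column, row] in pixels, amid what is visible of it).
- finder.masks_of(picture, query): "region" (420x560 bool, what is visible of it) and "at" ([column, row] in pixels, amid what is visible of it).
The state is a dict: "clock": time; "joint_pos": joint angles; "qvel": joint speeds; "tau": joint torques, N m; "tcp_pos": TCP position; "orientation": TCP orientation; "wrist_force": force on the tool from outside, world axes, zero at the start; "ft_torque": the same for the moment, N m; "finger_gap": finger opening in m.
Only numpy, scipy, OpenCV 4.12 (cv2) and the standard library are available. Lean on these libraries where they do the work, as an engineer would, in place of code of your own. Each camera call takes 0.05 s, during which the arm holds its last target.

## Working session

There is one attempt and no reset: what is moved stays moved. The work goes in short steps, Python scripts to look and compute and a tool call to move; the robot and the scene stay as the last step left them, time stands still between calls to the robot, and variables do not carry over. Pictures are saved under pics/ and viewed, and the job is handed in when it is done.

Besides the shell and the picture viewer there is one more tool, called by a JSON object that holds its "api" and its "payload". arm_command: Moves the arm, as the interface text tells. Its arguments: {"type":"object","properties":{"motion":{"type":"array","items":{"type":"object","properties":{"x":{"type":"number"},"y":{"type":"number"},"z":{"type":"number"},"rx":{"type":"number"},"ry":{"type":"number"},"rz":{"type":"number"},"hand":{"type":"number"}}}},"force":{"type":"number"}},"required":["motion"]}

```bash
mkdir -p pics; ls
cat > h.py <<'E'
import numpy as np, cv2
from workcell import get_state, viewer, hand_in, finder, env
def cam(n,fn=None):
    p=viewer.read_camera(n)
    if fn: cv2.imwrite('pics/'+fn,p['image'][:,:,::-1])
    return p
def cloud(p):
    K=np.array(p['intrinsics']);R,_=cv2.Rodrigues(np.array(p['rvec'],float));t=np.array(p['tvec'],float).ravel()
    z=p['z_map'];v,u=np.mgrid[:z.shape[0],:z.shape[1]]
    P=np.stack([(u-K[0,2])/K[0,0]*z,(v-K[1,2])/K[1,1]*z,z],-1)
    W=(P-t)@R
    W[z==0]=np.nan
    return W
def proj(p,X):
    a,_=cv2.projectPoints(np.array(X,float).reshape(-1,1,3),np.array(p['rvec'],float),np.array(p['tvec'],float),np.array(p['intrinsics'],float),None)
    return a.reshape(-1,2)
E
python3 - <<'E'
from h import *
for n in ['scene','side','wrist']:
    p=cam(n,n+'0.png'); W=cloud(p); np.savez('c_%s.npz'%n,W=W,im=p['image'])
    for q in ['tube','cradle','reader','label_pad']:
        for r in finder.masks_of(p,q)[:5]:
            m=r['region']; w=W[m]; w=w[~np.isnan(w[:,0])]
            print(n,q,round(r['score'],2),np.round(r['at']),m.sum(),np.round(np.median(w,0),3) if len(w) else None)
print(get_state())
E
```

```text
pics
scene tube 0.75 [288. 232.] 461 [0.482 0.051 0.021]
scene tube 0.73 [270. 253.] 465 [0.407 0.184 0.05 ]
scene tube 0.6 [211. 254.] 244 [0.554 0.229 0.014]
scene tube 0.59 [320. 261.] 320 [0.365 0.078 0.013]
scene cradle 0.71 [265. 269.] 839 [0.416 0.19  0.009]
scene label_pad 0.59 [247. 212.] 601 [0.657 0.058 0.011]
scene label_pad 0.49 [332. 198.] 3075 [ 0.55  -0.132  0.039]
side tube 0.94 [262. 308.] 396 [0.554 0.231 0.017]
side tube 0.76 [330. 269.] 619 [0.436 0.187 0.052]
side tube 0.69 [290. 228.] 566 [0.491 0.053 0.021]
side tube 0.69 [350. 234.] 308 [0.369 0.081 0.014]
side cradle 0.61 [325. 285.] 1368 [0.437 0.192 0.008]
side reader 0.7 [249. 161.] 4660 [ 0.565 -0.125  0.042]
side label_pad 0.91 [203. 238.] 1207 [0.66  0.053 0.01 ]
side label_pad 0.49 [196. 264.] 670 [0.659 0.191 0.085]
wrist tube 0.85 [205. 142.] 1631 [0.496 0.056 0.025]
wrist tube 0.77 [ 97. 119.] 781 [0.373 0.078 0.017]
wrist tube 0.7 [134.  11.] 2462 [0.437 0.171 0.054]
wrist cradle 0.57 [152.  35.] 3025 [0.44  0.161 0.009]
wrist cradle 0.44 [132.  12.] 2445 [0.437 0.171 0.054]
wrist reader 0.74 [275. 303.] 12387 [ 0.574 -0.127  0.06 ]
wrist label_pad 0.91 [354. 139.] 5407 [0.665 0.056 0.012]
{'clock': 0.75, 'joint_pos': array([-1.39601465e-01,  3.13140536e-01,  4.61095843e-02,  1.30357885e+00,
        7.57383964e-06,  1.43117491e+00]), 'qvel': array([-1.74540011e-04,  1.08017776e-03,  4.02905143e-04,  4.88343197e-04,
       -2.15757926e-05,  5.00967971e-04]), 'tau': array([ 4.62970274e-04, -4.80338109e+01,  2.98778039e+01, -1.59238330e-04,
       -1.83009183e-04,  9.58400250e-06]), 'tcp_pos': array([ 5.75055089e-01, -1.59159229e-05,  2.31360973e-01]), 'orientation': array([7.22026513e-05, 7.07099725e-01, 7.07113831e-01, 5.91520777e-05]), 'wrist_force': array([-0.09797863,  0.4195068 ,  0.46577504]), 'ft_torque': array([ 0.00717454, -0.01966383,  0.0141633 ]), 'finger_gap': 0.08521927545928948}
```

View pics/scene0.png

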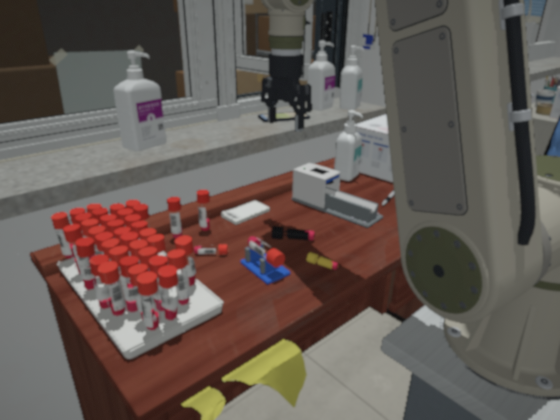

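View pics/side0.png

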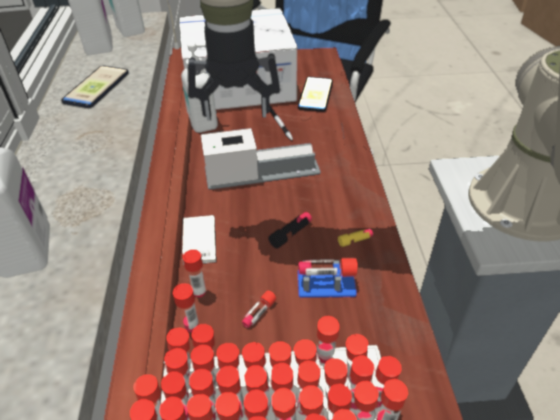

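View pics/wrist0.png

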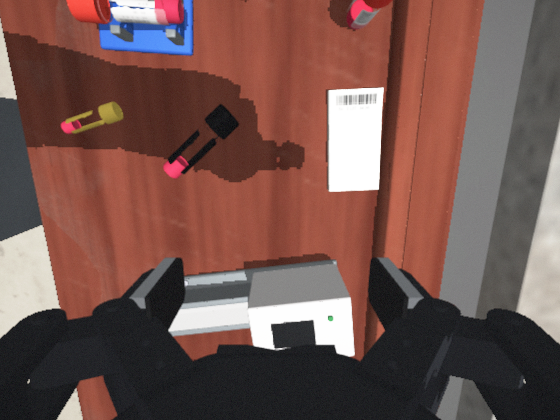

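Side view: the tube lies on the cradle (cap at 350,267, body to 305,267). The reader has its groove on the robot side (290,162) and its hood at (230,158). The wrist view shows the reader fully and cuts off the cradle. Next I'll fit the reader from the clouds.

Run:
```python
import numpy as np,cv2
for n in ['wrist','side','scene']:
    d=np.load('c_%s.npz'%n);W=d['W'];im=d['im'].astype(int)
    def sel(x0,x1,y0,y1,z0,z1):
        w=W.reshape(-1,3);m=(w[:,0]>x0)&(w[:,0]<x1)&(w[:,1]>y0)&(w[:,1]<y1)&(w[:,2]>z0)&(w[:,2]<z1);return w[m]
    for nm,r in [('hoodtop',(.45,.75,-.25,0,.086,.1)),('lips',(.40,.75,-.25,0,.038,.05)),('base',(.40,.56,-.25,0,.008,.05)),('cradle',(.36,.52,.12,.26,.004,.012)),('tubetop',(.36,.52,.12,.26,.05,.066))]:
        w=sel(*r)
        if len(w)<20: print(n,nm,len(w));continue
        (c,s,a)=cv2.minAreaRect((w[:,:2]*1000).astype(np.float32))
        print(n,nm,len(w),np.round(c,1),np.round(s,1),round(a,1),'z',np.round(np.percentile(w[:,2],[5,50,95]),4))
```

```text
wrist hoodtop 5013 [ 601.8 -140.9] [108.3  72.9] 6.7 z [0.0908 0.0943 0.0959]
wrist lips 2261 [ 546.6 -140.5] [221.8  55.3] 15.9 z [0.0386 0.0441 0.0469]
wrist base 4201 [ 501.  -145.5] [125.8  61.9] 6.7 z [0.0087 0.0365 0.0456]
wrist cradle 2305 [435.8 169.8] [102.9  54.4] 0.9 z [0.0066 0.009  0.0105]
wrist tubetop 1639 [435.4 172.2] [99.1 17.6] 0.2 z [0.051  0.0563 0.0608]
side hoodtop 1147 [ 603.6 -140.7] [107.7  77.4] 6.9 z [0.0889 0.0928 0.0949]
side lips 793 [ 538.6 -141.8] [240.8  58.9] 13.5 z [0.0385 0.0426 0.0479]
side base 1650 [ 488. -146.] [150.6  64.3] 6.2 z [0.0089 0.0339 0.0445]
side cradle 1006 [437.4 189.4] [ 77.  100.5] 88.6 z [0.0052 0.0078 0.01  ]
side tubetop 409 [437.1 178.6] [29.1 96.6] 84.4 z [0.0506 0.0553 0.0604]
scene hoodtop 492 [ 599.9 -142. ] [109.5  78.5] 7.6 z [0.0871 0.0939 0.0958]
scene lips 621 [ 537.3 -152.2] [242.4  75.1] 10.3 z [0.0385 0.0433 0.0476]
scene base 1310 [ 485.4 -155.5] [157.9  78.6] 6.4 z [0.0087 0.0316 0.0455]
scene cradle 538 [433.4 177. ] [ 60.5 100.5] 86.0 z [0.0056 0.0086 0.0107]
scene tubetop 254 [434.3 179.2] [27.1 98.5] 87.9 z [0.0506 0.0556 0.0611]
```

{"api": "arm_command", "payload": {"motion": [{"x": 30, "y": -15, "rz": -9}, {"x": 60, "y": -32, "rz": -18}, {"x": 90, "y": -48, "rz": -27}, {"x": 120, "y": -64, "rz": -36}, {"x": 150, "y": -80, "rz": -45}, {"x": 178, "y": -95, "rz": -54}, {"x": 178, "y": -95, "rz": -63}, {"x": 178, "y": -95, "rz": -72}, {"x": 178, "y": -95, "rz": -81}, {"x": 178, "y": -95, "rz": -90}]}}

```text
invalid input at $.motion[0]: expected keys x, y, z, rx, ry, rz, hand
```

```bash
cat > a.py <<'E'
from h import *
from scipy.spatial.transform import Rotation as Ro
s=get_state();print(s['clock'],s['tcp_pos'],s['orientation'],s['joint_pos'].round(3),s['wrist_force'])
p=cam('wrist','wrist1.png');W=cloud(p)
R,_=cv2.Rodrigues(np.array(p['rvec'],float));c=-R.T@np.array(p['tvec']).ravel();q=s['orientation'];T=Ro.from_quat([q[1],q[2],q[3],q[0]]).as_matrix()
print('cam in tool',T.T@(c-s['tcp_pos']))
np.savez('c_w1.npz',W=W,im=p['image'])
w=W.reshape(-1,3)
def sel(x0,x1,y0,y1,z0,z1):
    m=(w[:,0]>x0)&(w[:,0]<x1)&(w[:,1]>y0)&(w[:,1]<y1)&(w[:,2]>z0)&(w[:,2]<z1);return w[m]
for nm,r in [('cradle',(.36,.52,.12,.26,.004,.012)),('tubetop',(.36,.52,.12,.26,.05,.066)),('capslab',(.36,.415,.12,.26,.052,.066)),('saddles',(.36,.52,.12,.26,.034,.041))]:
    v=sel(*r)
    if len(v)<20: print(nm,len(v));continue
    (cc,ss,a)=cv2.minAreaRect((v[:,:2]*1000).astype(np.float32))
    print(nm,len(v),np.round(cc,1),np.round(ss,1),round(a,1),np.round(np.percentile(v[:,2],[5,50,95,99]),4))
v=sel(.36,.52,.12,.26,.05,.066)
for x in np.arange(.375,.5,.008):
    k=v[abs(v[:,0]-x)<.004]
    if len(k)>5: print(round(x,3),len(k),'top',k[:,2].max().round(4),'ymid',np.round((k[:,1].min()+k[:,1].max())/2,4),'w',np.ptp(k[:,1]).round(4))
E
python3 a.py
```

```text
0.75 [ 5.75055089e-01 -1.59159229e-05  2.31360973e-01] [7.22026513e-05 7.07099725e-01 7.07113831e-01 5.91520777e-05] [-0.14   0.313  0.046  1.304  0.     1.431] [-0.09797863  0.4195068   0.46577504]
cam in tool [ 0.06564981 -0.00070032 -0.14388975]
cradle 2295 [435.8 173.7] [ 53.2 100.3] 87.4 [0.0065 0.009  0.0105 0.0112]
tubetop 1629 [435.6 172.5] [17.8 99.2] 89.5 [0.0511 0.0562 0.0609 0.062 ]
capslab 537 [400.4 172.7] [29.  14.5] 1.2 [0.053  0.0585 0.0617 0.0625]
saddles 679 [446.7 170.6] [31.2 76. ] 86.1 [0.0348 0.0381 0.0406 0.0409]
0.383 8 top 0.0595 ymid 0.1728 w 0.0098
0.391 162 top 0.0623 ymid 0.1716 w 0.013
0.399 160 top 0.0629 ymid 0.1716 w 0.0129
0.407 237 top 0.0637 ymid 0.1732 w 0.0168
0.415 26 top 0.0621 ymid 0.1733 w 0.0138
0.423 46 top 0.0588 ymid 0.17 w 0.0069
0.431 103 top 0.0587 ymid 0.17 w 0.0085
0.439 114 top 0.0591 ymid 0.1697 w 0.0093
0.447 100 top 0.0588 ymid 0.1687 w 0.0081
0.455 110 top 0.0594 ymid 0.1684 w 0.0087
0.463 135 top 0.059 ymid 0.1714 w 0.0162
0.471 199 top 0.0593 ymid 0.1715 w 0.0163
0.479 178 top 0.0592 ymid 0.1725 w 0.0156
0.487 51 top 0.0582 ymid 0.1736 w 0.0146
```

View pics/wrist1.png

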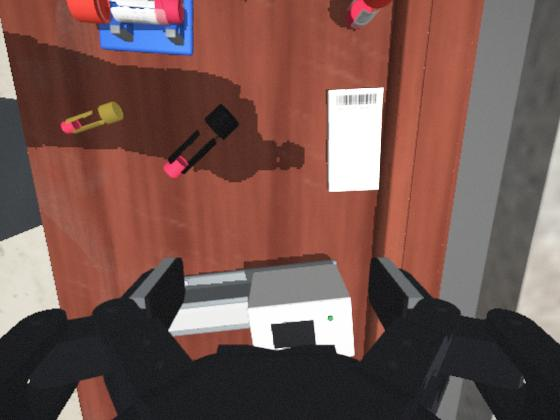

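All keys are needed in each row, so nothing has moved yet and the view is unchanged.

{"api": "arm_command", "payload": {"motion": [{"x": 30, "y": -15, "z": 0, "rx": 0, "ry": 0, "rz": -9, "hand": -1}, {"x": 60, "y": -32, "z": 0, "rx": 0, "ry": 0, "rz": -18, "hand": -1}, {"x": 90, "y": -48, "z": 0, "rx": 0, "ry": 0, "rz": -27, "hand": -1}, {"x": 120, "y": -64, "z": 0, "rx": 0, "ry": 0, "rz": -36, "hand": -1}, {"x": 150, "y": -80, "z": 0, "rx": 0, "ry": 0, "rz": -45, "hand": -1}, {"x": 178, "y": -95, "z": 0, "rx": 0, "ry": 0, "rz": -54, "hand": -1}, {"x": 178, "y": -95, "z": 0, "rx": 0, "ry": 0, "rz": -63, "hand": -1}, {"x": 178, "y": -95, "z": 0, "rx": 0, "ry": 0, "rz": -72, "hand": -1}, {"x": 178, "y": -95, "z": 0, "rx": 0, "ry": 0, "rz": -81, "hand": -1}, {"x": 178, "y": -95, "z": 0, "rx": 0, "ry": 0, "rz": -90, "hand": -1}]}}

```text
clock: 2.05
tcp_pos: [0.48, 0.1781, 0.2314]
orientation: [0.0, -0.003, 1.0, -0.0]
wrist_force: [0.9, -0.0, -0.2]
finger_gap: 0.0853
```

```bash
python3 a.py
```

```text
2.05 [0.48000732 0.17805439 0.23139204] [ 1.32127499e-04 -2.68071697e-03  9.99996398e-01 -8.12953337e-06] [ 0.198  0.191 -0.115  1.265 -0.     0.193] [ 0.8658299  -0.01408027 -0.18470798]
cam in tool [ 0.06592626  0.00042456 -0.14390842]
cradle 2192 [434.5 178.1] [ 59.9 100. ] 86.2 [0.0075 0.009  0.0104 0.0109]
tubetop 1557 [435.1 179.7] [29.5 98. ] 88.7 [0.0516 0.0569 0.0617 0.0625]
capslab 746 [399.9 180.2] [28.7 28. ] 86.8 [0.0534 0.0598 0.0621 0.0627]
saddles 609 [443.1 177.5] [43.8 65.9] 86.1 [0.0353 0.039  0.0407 0.0409]
0.383 25 top 0.0615 ymid 0.1797 w 0.0257
0.391 252 top 0.0631 ymid 0.1809 w 0.028
0.399 249 top 0.0631 ymid 0.1805 w 0.0293
0.407 230 top 0.0631 ymid 0.1805 w 0.0294
0.415 13 top 0.0603 ymid 0.1795 w 0.0254
0.423 45 top 0.0582 ymid 0.179 w 0.0247
0.431 81 top 0.059 ymid 0.1786 w 0.0239
0.439 81 top 0.059 ymid 0.1776 w 0.024
0.447 77 top 0.0589 ymid 0.1776 w 0.0241
0.455 77 top 0.059 ymid 0.1766 w 0.0244
0.463 123 top 0.0595 ymid 0.1766 w 0.0244
0.471 159 top 0.0586 ymid 0.1761 w 0.0235
0.479 132 top 0.0583 ymid 0.1751 w 0.0194
0.487 13 top 0.057 ymid 0.1773 w 0.0129
```

View pics/wrist1.png

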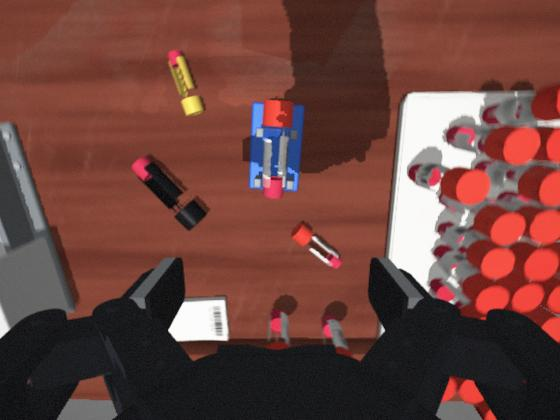

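The wrist view shows the tube on the cradle with its cap at (278,112) and body end at (273,188). Its yaw is about -3.6°. I'll grip the cap's rear part and stay clear of the saddle.

{"api": "arm_command", "payload": {"motion": [{"x": 40, "y": 1.5, "z": 0, "rx": 0, "ry": 0, "rz": 2, "hand": -1}, {"x": 87, "y": 3, "z": 0, "rx": 0, "ry": 0, "rz": 3.9, "hand": -1}, {"x": 87, "y": 3, "z": 40, "rx": 0, "ry": 0, "rz": 3.9, "hand": -1}, {"x": 87, "y": 3, "z": 80, "rx": 0, "ry": 0, "rz": 3.9, "hand": -1}, {"x": 87, "y": 3, "z": 120, "rx": 0, "ry": 0, "rz": 3.9, "hand": -1}, {"x": 87, "y": 3, "z": 120, "rx": 0, "ry": 0, "rz": 3.9, "hand": -1}]}}

```text
clock: 2.85
tcp_pos: [0.3904, 0.1803, 0.1092]
orientation: [-0.003, 0.035, 0.999, -0.001]
wrist_force: [-0.3, 0.4, 1.3]
finger_gap: 0.0852
```

```bash
python3 a.py|head -9
```

```text
2.85 [0.39044189 0.18032215 0.10917936] [-2.79850827e-03  3.48884109e-02  9.99386948e-01 -8.33479449e-04] [ 0.246  0.121 -0.514  0.942 -0.     0.315] [-0.31037977  0.38317595  1.31810747]
cam in tool [ 0.06597014  0.00036271 -0.14388259]
cradle 3637 [433.6 178.1] [60.1 98.9] 86.1 [0.0073 0.0091 0.0102 0.0108]
tubetop 2927 [434.7 178.4] [29.7 98.3] 86.7 [0.0514 0.0569 0.0617 0.0624]
capslab 1486 [399.7 180.1] [28.7 28.2] 86.7 [0.0533 0.0597 0.062  0.0626]
saddles 1207 [431.2 178.3] [43.7 91.4] 86.3 [0.0353 0.039  0.0407 0.0409]
0.383 174 top 0.0627 ymid 0.1803 w 0.0268
0.391 495 top 0.063 ymid 0.1807 w 0.0289
0.399 469 top 0.063 ymid 0.1806 w 0.0298
```

View pics/wrist1.png

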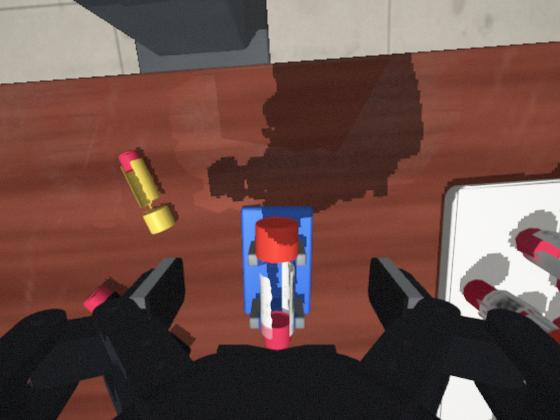

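Run:
```python
from h import *
d=np.load('c_w1.npz');W=d['W'];im=d['im']
for u,v in [(447,230),(445,260),(441,290),(262,206),(247,262),(247,244),(252,259),(303,262),(255,318),(277,222),(277,346)]:
    print(u,v,im[v,u],W[v,u].round(4))
print(get_state()['tcp_pos'])
```

```text
447 230 [108 107 104] [0.4128 0.3186 0.0146]
445 260 [105 105 101] [0.4393 0.319  0.0144]
441 290 [106 105 104] [0.4702 0.3203 0.0093]
262 206 [78 59 95] [0.384  0.1692 0.007 ]
247 262 [ 97 137 226] [0.4318 0.1525 0.0095]
247 244 [ 94 149 245] [0.4151 0.1542 0.0103]
252 259 [180 186 190] [0.4161 0.1607 0.0406]
303 262 [162 170 172] [0.4217 0.1986 0.0393]
255 318 [120 124 126] [0.4667 0.1584 0.0396]
277 222 [120  36  29] [0.3862 0.1814 0.0486]
277 346 [235  66 101] [0.4797 0.1749 0.0574]
[0.39205992 0.18073665 0.11097352]
```

```bash
python3 -c "
import cv2
i=cv2.imread('pics/wrist1.png')[190:360,220:340];cv2.imwrite('pics/crop1.png',cv2.resize(i,None,fx=3.5,fy=3.5))"
```

```text
(no output)
```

View pics/crop1.png

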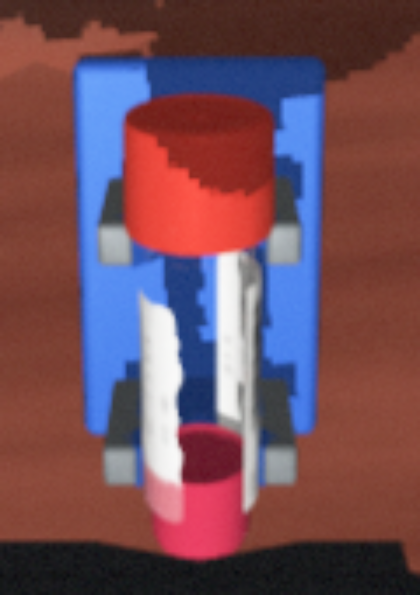

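The saddle's rear edge is at x≈0.411 and the tray at y≈0.319, so both are clear. Descending 85 mm.

{"api": "arm_command", "payload": {"motion": [{"x": 0, "y": 0, "z": 30, "rx": 0, "ry": 0, "rz": 0, "hand": -1}, {"x": 0, "y": 0, "z": 60, "rx": 0, "ry": 0, "rz": 0, "hand": -1}, {"x": 0, "y": 0, "z": 84, "rx": 0, "ry": 0, "rz": 0, "hand": -1}, {"x": 0, "y": 0, "z": 84, "rx": 0, "ry": 0, "rz": 0, "hand": -1}, {"x": 0, "y": 0, "z": 84, "rx": 0, "ry": 0, "rz": 0, "hand": 0}, {"x": 0, "y": 0, "z": 84, "rx": 0, "ry": 0, "rz": 0, "hand": 0}], "force": 30}}

```text
clock: 3.65
tcp_pos: [0.3945, 0.1814, 0.0289]
orientation: [0.001, 0.034, 0.999, 0.0]
wrist_force: [-0.4, 0.2, 0.5]
finger_gap: 0.0518
```

{"api": "arm_command", "payload": {"motion": [{"x": 0, "y": 0, "z": 0, "rx": 0, "ry": 0, "rz": 0, "hand": 1}, {"x": 0, "y": 0, "z": 0, "rx": 0, "ry": 0, "rz": 0, "hand": 1}, {"x": 0, "y": 0, "z": 0, "rx": 0, "ry": 0, "rz": 0, "hand": 1}, {"x": 0, "y": 0, "z": 0, "rx": 0, "ry": 0, "rz": 0, "hand": 1}], "force": 30}}

```text
clock: 4.15
tcp_pos: [0.3936, 0.1809, 0.0277]
orientation: [0.001, 0.034, 0.999, -0.0]
wrist_force: [-0.6, -1.5, 5.1]
finger_gap: 0.0298
```

```bash
python3 a.py; cp pics/wrist1.png pics/wrist2.png
```

```text
4.15 [0.39358783 0.18092549 0.02769166] [ 5.78724375e-04  3.41306347e-02  9.99417211e-01 -5.44763532e-05] [ 0.245  0.22  -0.63   0.72  -0.     0.314] [-0.58637313 -1.47737226  5.13629423]
cam in tool [ 0.06596355  0.00037085 -0.14389536]
cradle 3151 [421.6 178.7] [60.2 74.7] 86.3 [0.0064 0.0091 0.0101 0.0105]
tubetop 5369 [402.2 181. ] [57.2 42.4] 86.5 [0.0515 0.059  0.063  0.0656]
capslab 4967 [397.4 181.3] [57.2 32.7] 86.5 [0.0531 0.0594 0.0632 0.0656]
saddles 906 [408.5 180.4] [57.1 54.7] 86.1 [0.0345 0.0386 0.0408 0.0409]
0.383 1391 top 0.066 ymid 0.1812 w 0.0555
0.391 1631 top 0.066 ymid 0.1876 w 0.0458
0.399 1340 top 0.066 ymid 0.1807 w 0.0342
0.407 983 top 0.066 ymid 0.1812 w 0.0318
0.415 15 top 0.0604 ymid 0.1819 w 0.0249
0.423 9 top 0.0552 ymid 0.1789 w 0.0244
```

View pics/wrist2.png

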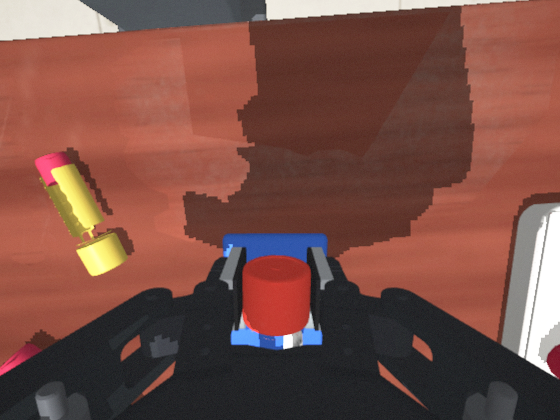

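Gripped (gap 29.8 mm on the cap). Lifting, and at the same time I'll check the groove line in the first clouds.

{"api": "arm_command", "payload": {"motion": [{"x": 0, "y": 0, "z": -15, "rx": 0, "ry": 0, "rz": 0, "hand": 1}, {"x": 0, "y": 0, "z": -45, "rx": 0, "ry": 0, "rz": 0, "hand": 1}, {"x": 0, "y": 0, "z": -85, "rx": 0, "ry": 0, "rz": 0, "hand": 1}, {"x": 0, "y": 0, "z": -120, "rx": 0, "ry": 0, "rz": 0, "hand": 1}, {"x": 0, "y": 0, "z": -120, "rx": 0, "ry": 0, "rz": 0, "hand": 1}]}}

```text
clock: 4.82
tcp_pos: [0.3947, 0.1816, 0.1494]
orientation: [0.002, 0.034, 0.999, 0.001]
wrist_force: [0.3, -0.6, -1.0]
finger_gap: 0.0303
```

Run:
```python
from h import *
p=cam('side','side2.png');W2=cloud(p)
s=get_state();print(s['clock'],s['tcp_pos'],s['orientation'],s['finger_gap'])
for n,W in [('wrist',np.load('c_wrist.npz')['W']),('side',W2),('scene',np.load('c_scene.npz')['W'])]:
  for yaw in (6.7,):
    a=np.radians(yaw);c,s_=np.cos(a),np.sin(a)
    w=W.reshape(-1,3);w=w[~np.isnan(w[:,0])]
    d=w[:,:2]-[.5484,-.1473];X=d[:,0]*c+d[:,1]*s_;Y=-d[:,0]*s_+d[:,1]*c;Z=w[:,2]
    print(n)
    for x0 in (-.12,-.09,-.06,-.03):
        m=(abs(X-x0)<.012)&(abs(Y)<.04)
        y=Y[m];z=Z[m]
        # groove bottom & top strips
        k=(z>.041)&(z<.047); out=y[k]
        g=(z>.029)&(z<.034)&(abs(y)<.01)
        print(x0,m.sum(),'lips',np.round(np.percentile(out,[1,25,50,75,99]),4) if k.sum()>5 else '', 'bottom',g.sum(),y[g].mean().round(4) if g.sum() else '', 'zmin|y|<5',np.round(np.percentile(z[abs(y)<.006],5),4) if (abs(y)<.006).any() else '')
    m=(abs(Y)<.03)&(Z>.03)&(Z<.047); print('xmin groove',np.percentile(X[m],[.5,2]).round(4))
    m=(abs(Y)<.045)&(Z>.088)&(Z<.097);print('hood',np.percentile(X[m],[1,99]).round(4),np.percentile(Y[m],[1,99]).round(4))
```

```text
4.875 [0.39356235 0.18133143 0.14782856] [8.51423235e-04 3.39388082e-02 9.99423437e-01 4.75112892e-04] 0.029665879474008134
wrist
-0.12 7 lips [-0.0178 -0.0156 -0.0141 -0.0133 -0.0128] bottom 0  zmin|y|<5 
-0.09 776 lips [-0.0229 -0.0177 -0.014   0.0106  0.0209] bottom 70 -0.0023 zmin|y|<5 0.031
-0.06 1147 lips [-0.0222 -0.0154 -0.0109  0.0167  0.0214] bottom 71 -0.002 zmin|y|<5 0.0312
-0.03 1160 lips [-0.0221 -0.0157 -0.0111  0.017   0.0214] bottom 82 -0.0022 zmin|y|<5 0.0312
xmin groove [-0.1073 -0.1032]
hood [0.0014 0.2371] [-0.0297  0.0363]
side
-0.12 319 lips [-0.0233 -0.0166 -0.008   0.0172  0.0221] bottom 12 -0.0062 zmin|y|<5 0.0315
-0.09 358 lips [-0.0236 -0.0164 -0.0116  0.018   0.0228] bottom 19 -0.0061 zmin|y|<5 0.031
-0.06 362 lips [-0.0222 -0.0157 -0.0086  0.0178  0.0237] bottom 12 -0.0055 zmin|y|<5 0.0318
-0.03 363 lips [-0.0243 -0.0156 -0.0102  0.0184  0.0232] bottom 13 -0.0053 zmin|y|<5 0.0315
xmin groove [-0.1275 -0.1251]
hood [0.003  0.1085] [-0.0354  0.0371]
scene
-0.12 379 lips [-0.0246 -0.0167 -0.0126  0.0146  0.0199] bottom 5 0.0043 zmin|y|<5 -0.7458
-0.09 328 lips [-0.0241 -0.0173 -0.0116  0.0176  0.02  ] bottom 0  zmin|y|<5 -0.7522
-0.06 365 lips [-0.0238 -0.0174 -0.0131  0.0182  0.022 ] bottom 0  zmin|y|<5 -0.7526
-0.03 336 lips [-0.0236 -0.0164 -0.0114  0.016   0.0217] bottom 0  zmin|y|<5 -0.7539
xmin groove [-0.1319 -0.131 ]
hood [-2.0000e-03  2.1039e+00] [-0.0382  0.0394]
```

View pics/side2.png

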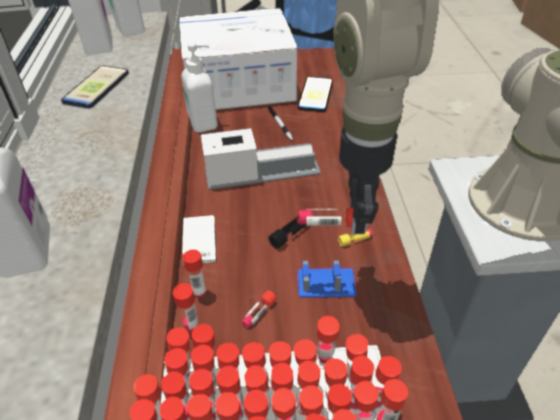

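The tube is held level at (325,217) in the side view. Carrying it over to the groove start.

{"api": "arm_command", "payload": {"motion": [{"x": -3, "y": -30, "z": 0, "rx": 0, "ry": 0, "rz": -1, "hand": 1}, {"x": -7, "y": -75, "z": 0, "rx": 0, "ry": 0, "rz": -2.5, "hand": 1}, {"x": -11, "y": -120, "z": 0, "rx": 0, "ry": 0, "rz": -4, "hand": 1}, {"x": -15, "y": -165, "z": 0, "rx": 0, "ry": 0, "rz": -5.5, "hand": 1}, {"x": -19, "y": -210, "z": 0, "rx": 0, "ry": 0, "rz": -7, "hand": 1}, {"x": -24, "y": -255, "z": 0, "rx": 0, "ry": 0, "rz": -8.5, "hand": 1}, {"x": -28, "y": -300, "z": 0, "rx": 0, "ry": 0, "rz": -9.5, "hand": 1}, {"x": -32, "y": -345, "z": 0, "rx": 0, "ry": 0, "rz": -10.4, "hand": 1}, {"x": -32, "y": -345, "z": 0, "rx": 0, "ry": 0, "rz": -10.4, "hand": 1}, {"x": -32, "y": -345, "z": 0, "rx": 0, "ry": 0, "rz": -10.4, "hand": 1}]}}

```text
clock: 6.12
tcp_pos: [0.4003, -0.1644, 0.1459]
orientation: [-0.001, -0.056, 0.998, 0.001]
wrist_force: [0.3, 0.9, -0.3]
finger_gap: 0.0298
```

```bash
cat > b.py <<'E'
from h import *
import sys
s=get_state();print(s['clock'],s['tcp_pos'].round(4),s['orientation'].round(4),round(s['finger_gap'],4),s['wrist_force'].round(2))
a=np.radians(6.7);c,s_=np.cos(a),np.sin(a)
def rd(W):
    d=W[...,:2]-[.549,-.148];return np.stack([d[...,0]*c+d[...,1]*s_,-d[...,0]*s_+d[...,1]*c,W[...,2]],-1)
print('tcp in reader',rd(s['tcp_pos']).round(4))
for n in sys.argv[2:]:
    p=cam(n,sys.argv[1]+n+'.png');W=rd(cloud(p));im=p['image'].astype(int)
    m=(im[...,0]>100)&(im[...,0]-im[...,1]>60)&(abs(W[...,1])<.03)&(W[...,0]>-.2)&(W[...,0]<.01)&(W[...,2]>.02)&(W[...,2]<.25)
    k=W[m];print(n,'red pts',len(k))
    if len(k)>10: print(' X',np.percentile(k[:,0],[1,10,50,90,99]).round(4),'Y',np.percentile(k[:,1],[1,50,99]).round(4),'Z',np.percentile(k[:,2],[1,50,99]).round(4))
    cr=cv2.resize(p['image'][120:220,180:400] if n=='side' else p['image'],None,fx=3 if n=='side' else 1,fy=3 if n=='side' else 1)
    cv2.imwrite('pics/'+sys.argv[1]+n+'_c.png',cr[:,:,::-1])
E
python3 b.py c side wrist
```

```text
6.125 [ 0.4003 -0.1644  0.1459] [-0.0012 -0.0563  0.9984  0.0013] 0.0298 [ 0.26  0.95 -0.32]
tcp in reader [-0.1496  0.001   0.1459]
side red pts 161
 X [-0.1396 -0.1354 -0.072  -0.0574 -0.056 ] Y [-0.0067  0.0073  0.0185] Z [0.1537 0.17   0.1785]
wrist red pts 4929
 X [-0.157  -0.1564 -0.15   -0.1361 -0.1326] Y [-0.0128  0.0017  0.0161] Z [0.1533 0.1766 0.1805]
```

View pics/cside_c.png

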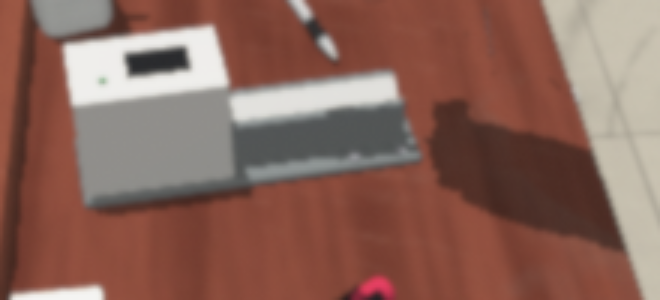

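View pics/cwrist.png

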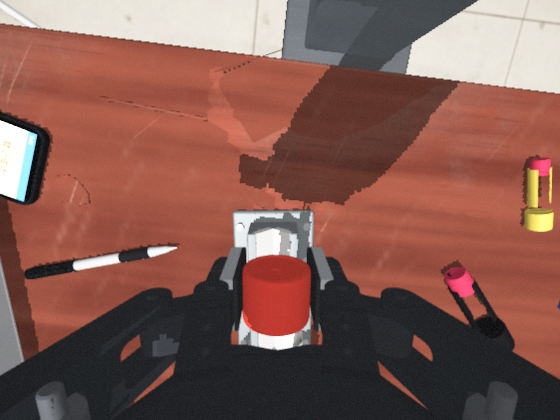

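Body end at reader x≈-56 mm, with the fingers clear of the groove's start. Lowering.

{"api": "arm_command", "payload": {"motion": [{"x": 0, "y": -1, "z": 30, "rx": 0, "ry": 0, "rz": 0, "hand": 1}, {"x": 0, "y": -1, "z": 60, "rx": 0, "ry": 0, "rz": 0, "hand": 1}, {"x": 0, "y": -1, "z": 85, "rx": 0, "ry": 0, "rz": 0, "hand": 1}, {"x": 0, "y": -1, "z": 102, "rx": 0, "ry": 0, "rz": 0, "hand": 1}, {"x": 0, "y": -1, "z": 108, "rx": 0, "ry": 0, "rz": 0, "hand": 1}, {"x": 0, "y": -1, "z": 108, "rx": 0, "ry": 0, "rz": 0, "hand": 1}, {"x": 0, "y": -1, "z": 108, "rx": 0, "ry": 0, "rz": 0, "hand": 1}]}}

```text
clock: 7.1
tcp_pos: [0.4022, -0.1664, 0.04]
orientation: [0.001, -0.057, 0.998, -0.0]
wrist_force: [0.1, 0.0, -0.6]
finger_gap: 0.0299
```

```bash
python3 b.py d side wrist
```

```text
7.1 [ 0.4022 -0.1664  0.04  ] [ 6.000e-04 -5.700e-02  9.984e-01 -4.000e-04] 0.0299 [ 0.13  0.04 -0.61]
tcp in reader [-0.1479 -0.0012  0.04  ]
side red pts 150
 X [-0.1376 -0.1344 -0.1257 -0.057  -0.0546] Y [-0.0154  0.0045  0.0156] Z [0.0482 0.0654 0.0732]
wrist red pts 5051
 X [-0.1579 -0.1551 -0.1489 -0.1349 -0.1312] Y [-0.0156 -0.0009  0.0243] Z [0.0468 0.0704 0.0889]
```

View pics/dside_c.png

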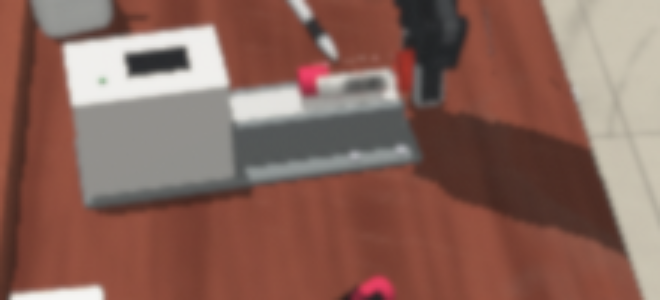

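View pics/dwrist.png

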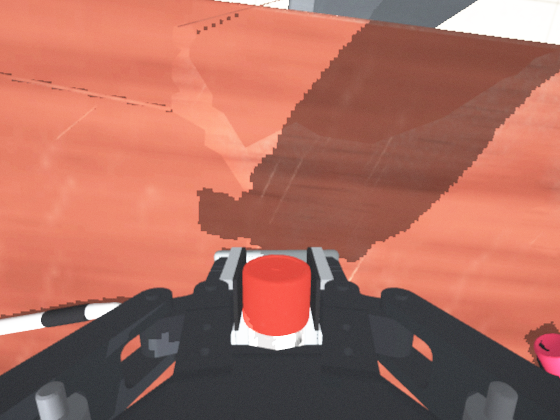

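{"api": "arm_command", "payload": {"motion": [{"x": 0, "y": 0.8, "z": 3, "rx": 0, "ry": 0, "rz": 0, "hand": 1}, {"x": 0, "y": 0.8, "z": 5.5, "rx": 0, "ry": 0, "rz": 0, "hand": 1}, {"x": 0, "y": 0.8, "z": 5.5, "rx": 0, "ry": 0, "rz": 0, "hand": 1}, {"x": 0, "y": 0.8, "z": 5.5, "rx": 0, "ry": 0, "rz": 0, "hand": 1}]}}

```text
clock: 7.7
tcp_pos: [0.4019, -0.1663, 0.034]
orientation: [0.0, -0.056, 0.998, -0.001]
wrist_force: [0.3, -3.1, 0.1]
finger_gap: 0.03
```

{"api": "arm_command", "payload": {"motion": [{"x": 0, "y": -1.2, "z": 0.5, "rx": 0, "ry": 0, "rz": 0, "hand": 1}, {"x": 0, "y": -1.2, "z": 0.5, "rx": 0, "ry": 0, "rz": 0, "hand": 1}, {"x": 0, "y": -1.2, "z": 0.5, "rx": 0, "ry": 0, "rz": 0, "hand": 1}]}}

```text
clock: 8.07
tcp_pos: [0.4018, -0.1668, 0.0334]
orientation: [0.0, -0.057, 0.998, -0.0]
wrist_force: [-1.1, -2.2, 3.1]
finger_gap: 0.03
```

{"api": "arm_command", "payload": {"motion": [{"x": 0, "y": 0, "z": 0, "rx": 0, "ry": 0, "rz": 0, "hand": 0.2}, {"x": 0, "y": 0, "z": 0, "rx": 0, "ry": 0, "rz": 0, "hand": 0}, {"x": 0, "y": 0, "z": 0, "rx": 0, "ry": 0, "rz": 0, "hand": -0.4}, {"x": 0, "y": 0, "z": 0, "rx": 0, "ry": 0, "rz": 0, "hand": -0.4}]}}

```text
clock: 8.57
tcp_pos: [0.4016, -0.1666, 0.0332]
orientation: [-0.0, -0.057, 0.998, 0.0]
wrist_force: [-0.1, -0.1, -0.8]
finger_gap: 0.0595
```

```bash
python3 b.py e side wrist
```

```text
8.575 [ 0.4016 -0.1666  0.0332] [-1.000e-04 -5.670e-02  9.984e-01  1.000e-04] 0.0595 [-0.05 -0.11 -0.76]
tcp in reader [-0.1486 -0.0013  0.0332]
side red pts 168
 X [-0.1423 -0.1382 -0.1295 -0.0587 -0.0557] Y [-0.0116  0.0058  0.0168] Z [0.0421 0.0585 0.0661]
wrist red pts 5020
 X [-0.1586 -0.1557 -0.1495 -0.1353 -0.1317] Y [-0.0159 -0.001   0.0138] Z [0.039  0.0634 0.1151]
```

View pics/eside_c.png

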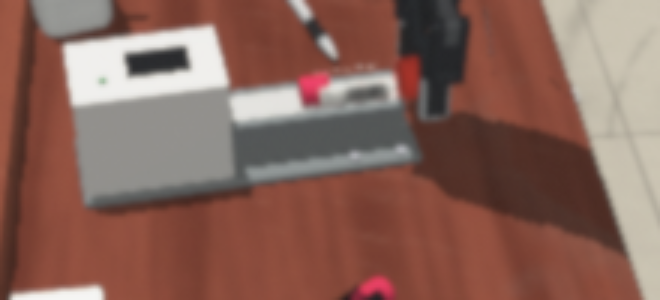

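View pics/ewrist.png

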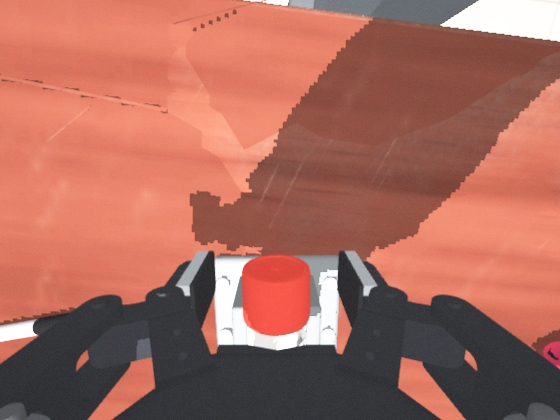

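The tube has settled in the groove, but pushing from here could catch the cap's 1.3 mm shoulder on the groove's start. I'll regrip the rear of the cap, lift it a little and set it down with the cap already inside the groove.

{"api": "arm_command", "payload": {"motion": [{"x": 6, "y": 0.2, "z": 0, "rx": 0, "ry": 0, "rz": 0, "hand": -0.4}, {"x": 11, "y": 0.2, "z": 0, "rx": 0, "ry": 0, "rz": 0, "hand": -0.4}, {"x": 11, "y": 0.2, "z": 0, "rx": 0, "ry": 0, "rz": 0, "hand": -0.2}, {"x": 11, "y": 0.2, "z": 0, "rx": 0, "ry": 0, "rz": 0, "hand": 0.1}, {"x": 11, "y": 0.2, "z": 0, "rx": 0, "ry": 0, "rz": 0, "hand": 1}, {"x": 11, "y": 0.2, "z": 0, "rx": 0, "ry": 0, "rz": 0, "hand": 1}, {"x": 11, "y": 0.2, "z": 0, "rx": 0, "ry": 0, "rz": 0, "hand": 1}], "force": 25}}

```text
clock: 9.55
tcp_pos: [0.3908, -0.168, 0.0334]
orientation: [0.0, -0.057, 0.998, -0.0]
wrist_force: [-0.9, 0.6, 2.0]
finger_gap: 0.0293
```

```bash
python3 b.py f side wrist
```

```text
9.55 [ 0.3908 -0.168   0.0334] [ 0.000e+00 -5.670e-02  9.984e-01 -2.000e-04] 0.0293 [-0.91  0.62  2.01]
tcp in reader [-0.1594 -0.0014  0.0334]
side red pts 209
 X [-0.1494 -0.1439 -0.1308 -0.0598 -0.0563] Y [-0.0141  0.0068  0.0164] Z [0.0417 0.0588 0.0671]
wrist red pts 4583
 X [-0.1701 -0.1559 -0.1519 -0.1384 -0.1341] Y [-0.0156 -0.001   0.0137] Z [0.0391 0.0624 0.1086]
```

View pics/fwrist.png

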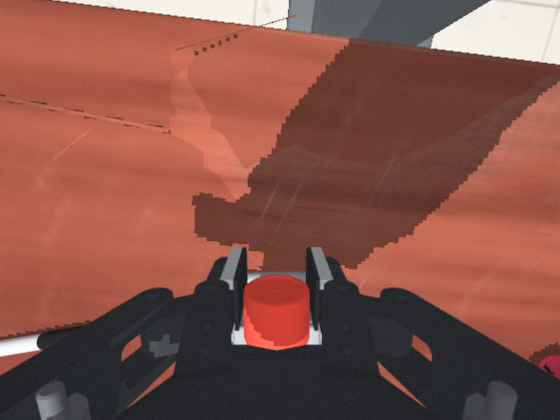

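{"api": "arm_command", "payload": {"motion": [{"x": 0, "y": 0, "z": -4.5, "rx": 0, "ry": 0, "rz": 0, "hand": 1}, {"x": 0, "y": 0, "z": -4.5, "rx": 0, "ry": 0, "rz": 0, "hand": 1}, {"x": -6, "y": 0, "z": -4.5, "rx": 0, "ry": 0, "rz": 0, "hand": 1}, {"x": -13, "y": 0, "z": -4.5, "rx": 0, "ry": 0, "rz": 0, "hand": 1}, {"x": -13, "y": 0, "z": -4.5, "rx": 0, "ry": 0, "rz": 0, "hand": 1}, {"x": -13, "y": 0, "z": -2, "rx": 0, "ry": 0, "rz": 0, "hand": 1}, {"x": -13, "y": 0, "z": -2, "rx": 0, "ry": 0, "rz": 0, "hand": 1}]}}

```text
clock: 10.52
tcp_pos: [0.4038, -0.1666, 0.0353]
orientation: [0.0, -0.057, 0.998, -0.0]
wrist_force: [0.5, 0.3, 0.3]
finger_gap: 0.0296
```

{"api": "arm_command", "payload": {"motion": [{"x": 0, "y": 0, "z": 0, "rx": 0, "ry": 0, "rz": 0, "hand": 0.2}, {"x": 0, "y": 0, "z": 0, "rx": 0, "ry": 0, "rz": 0, "hand": 0}, {"x": 0, "y": 0, "z": 0, "rx": 0, "ry": 0, "rz": 0, "hand": -0.3}, {"x": 0, "y": 0, "z": 0, "rx": 0, "ry": 0, "rz": 0, "hand": -0.3}]}}

```text
clock: 11.02
tcp_pos: [0.4036, -0.1663, 0.0353]
orientation: [0.0, -0.057, 0.998, 0.0]
wrist_force: [1.0, -0.2, -0.8]
finger_gap: 0.0557
```

```bash
python3 b.py g side wrist
```

```text
11.025 [ 0.4036 -0.1663  0.0353] [ 0.     -0.0567  0.9984  0.    ] 0.0557 [ 1.02 -0.18 -0.76]
tcp in reader [-0.1466 -0.0012  0.0353]
side red pts 220
 X [-0.1378 -0.1342 -0.1199 -0.0473 -0.0425] Y [-0.0107  0.0076  0.0158] Z [0.0454 0.0598 0.0683]
wrist red pts 4582
 X [-0.1576 -0.1426 -0.1392 -0.1256 -0.1215] Y [-0.0159 -0.0009  0.014 ] Z [0.0419 0.0645 0.1166]
```

View pics/gside_c.png

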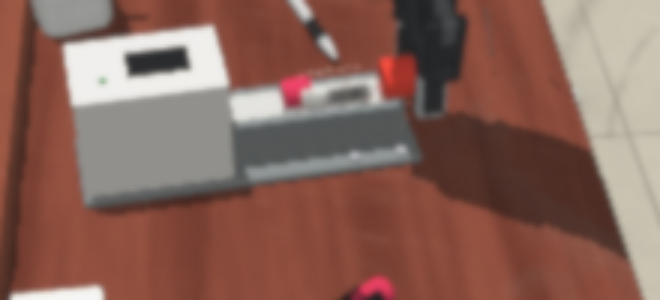

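View pics/gwrist.png

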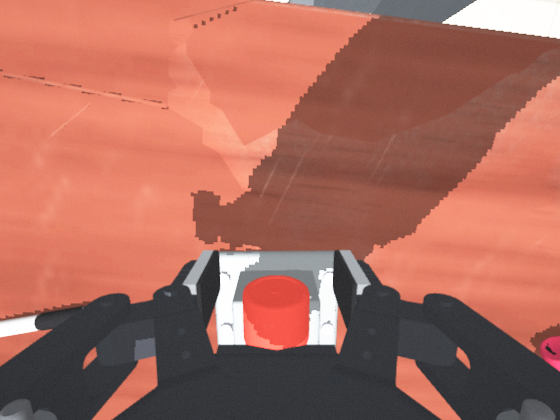

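The tube lies with its cap in the groove (395,75 in the crop, X end ≈ -144 mm). Backing off behind the cap, shutting the fingers and raising them to push height.

{"api": "arm_command", "payload": {"motion": [{"x": 14, "y": 0, "z": 0, "rx": 0, "ry": 0, "rz": 0, "hand": -0.3}, {"x": 28, "y": 0, "z": 0, "rx": 0, "ry": 0, "rz": 0, "hand": -0.3}, {"x": 28, "y": 0, "z": -6, "rx": 0, "ry": 0, "rz": 0, "hand": 1}, {"x": 28, "y": 0, "z": -12, "rx": 0, "ry": 0, "rz": 0, "hand": 1}, {"x": 28, "y": 0, "z": -12, "rx": 0, "ry": 0, "rz": 0, "hand": 1}, {"x": 28, "y": 0, "z": -12, "rx": 0, "ry": 0, "rz": 0, "hand": 1}, {"x": 28, "y": 0, "z": -12, "rx": 0, "ry": 0, "rz": 0, "hand": 1}]}}

```text
clock: 12.0
tcp_pos: [0.3759, -0.1694, 0.0472]
orientation: [-0.0, -0.057, 0.998, 0.0]
wrist_force: [0.0, 0.3, -0.2]
finger_gap: 0.0
```

```bash
python3 b.py i side wrist
```

```text
12.0 [ 0.3759 -0.1694  0.0472] [-1.000e-04 -5.680e-02  9.984e-01  1.000e-04] 0.0 [ 0.    0.26 -0.18]
tcp in reader [-0.1745 -0.0011  0.0472]
side red pts 233
 X [-0.14   -0.136  -0.1206 -0.0474 -0.0423] Y [-0.0105  0.0076  0.0164] Z [0.0431 0.0599 0.0683]
wrist red pts 230
 X [-0.1863 -0.1847 -0.1421 -0.1415 -0.1409] Y [-0.0038 -0.0008  0.0116] Z [0.0515 0.0639 0.1239]
```

View pics/iwrist.png

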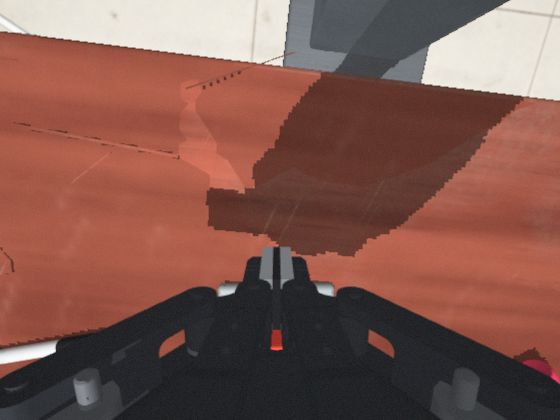

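{"api": "arm_command", "payload": {"motion": [{"x": -8, "y": 0, "z": -1.5, "rx": 0, "ry": 0, "rz": 0, "hand": 1}, {"x": -15, "y": 0, "z": -1.5, "rx": 0, "ry": 0, "rz": 0, "hand": 1}, {"x": -20, "y": 0, "z": -1.5, "rx": 0, "ry": 0, "rz": 0, "hand": 1}, {"x": -25, "y": 0, "z": -1.5, "rx": 0, "ry": 0, "rz": 0, "hand": 1}, {"x": -30, "y": 0, "z": -1.5, "rx": 0, "ry": 0, "rz": 0, "hand": 1}, {"x": -35, "y": 0, "z": -1.5, "rx": 0, "ry": 0, "rz": 0, "hand": 1}, {"x": -40, "y": 0, "z": -1.5, "rx": 0, "ry": 0, "rz": 0, "hand": 1}, {"x": -45, "y": 0, "z": -1.5, "rx": 0, "ry": 0, "rz": 0, "hand": 1}, {"x": -45, "y": 0, "z": -1.5, "rx": 0, "ry": 0, "rz": 0, "hand": 1}]}}

```text
clock: 13.22
tcp_pos: [0.421, -0.1645, 0.0488]
orientation: [0.0, -0.057, 0.998, -0.0]
wrist_force: [0.2, 0.5, -0.0]
finger_gap: -0.0002
```

```bash
python3 b.py j side wrist
```

```text
13.225 [ 0.421  -0.1645  0.0488] [ 2.000e-04 -5.690e-02  9.984e-01 -1.000e-04] -0.0002 [ 0.16  0.48 -0.04]
tcp in reader [-0.129  -0.0015  0.0488]
side red pts 228
 X [-0.1141 -0.1106 -0.0953 -0.0229 -0.0176] Y [-0.0121  0.0073  0.0163] Z [0.0451 0.0598 0.0688]
wrist red pts 282
 X [-0.1426 -0.1417 -0.1023 -0.0962 -0.0947] Y [-0.0287 -0.001   0.0297] Z [0.0675 0.069  0.1255]
```

View pics/jside_c.png

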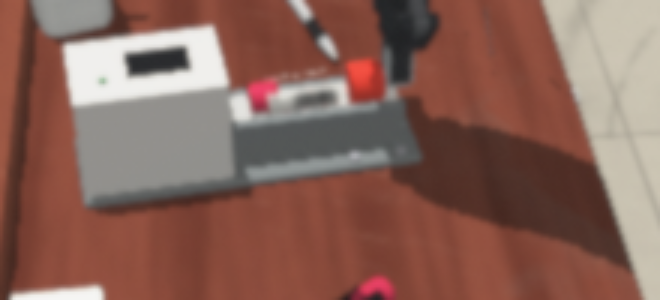

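{"api": "arm_command", "payload": {"motion": [{"x": -5, "y": 0, "z": 0, "rx": 0, "ry": 0, "rz": 0, "hand": 1}, {"x": -10, "y": 0, "z": 0, "rx": 0, "ry": 0, "rz": 0, "hand": 1}, {"x": -15, "y": 0, "z": 0, "rx": 0, "ry": 0, "rz": 0, "hand": 1}, {"x": -20, "y": 0, "z": 0, "rx": 0, "ry": 0, "rz": 0, "hand": 1}, {"x": -24, "y": 0, "z": 0, "rx": 0, "ry": 0, "rz": 0, "hand": 1}, {"x": -28, "y": 0, "z": 0, "rx": 0, "ry": 0, "rz": 0, "hand": 1}, {"x": -31, "y": 0, "z": 0, "rx": 0, "ry": 0, "rz": 0, "hand": 1}]}}

```text
clock: 14.2
tcp_pos: [0.4516, -0.1609, 0.0488]
orientation: [0.0, -0.057, 0.998, 0.0]
wrist_force: [-0.4, 0.6, 0.1]
finger_gap: -0.0
```

{"api": "arm_command", "payload": {"motion": [{"x": -3, "y": 0, "z": 0, "rx": 0, "ry": 0, "rz": 0, "hand": 1}, {"x": -6, "y": 0, "z": 0, "rx": 0, "ry": 0, "rz": 0, "hand": 1}, {"x": -9, "y": 0, "z": 0, "rx": 0, "ry": 0, "rz": 0, "hand": 1}, {"x": -12, "y": 0, "z": 0, "rx": 0, "ry": 0, "rz": 0, "hand": 1}]}}

```text
clock: 14.7
tcp_pos: [0.4613, -0.1596, 0.0486]
orientation: [-0.002, -0.056, 0.998, -0.0]
wrist_force: [-5.7, -1.2, 2.7]
finger_gap: -0.0001
```

```bash
python3 b.py k side wrist
```

```text
14.7 [ 0.4613 -0.1596  0.0486] [-2.000e-03 -5.630e-02  9.984e-01 -1.000e-04] -0.0001 [-5.75 -1.22  2.7 ]
tcp in reader [-0.0885 -0.0012  0.0486]
side red pts 152
 X [-0.0744 -0.0721 -0.0621 -0.0524 -0.0512] Y [-0.0142  0.01    0.0171] Z [0.0463 0.0617 0.0687]
wrist red pts 278
 X [-0.1009 -0.1001 -0.0608 -0.0547 -0.0531] Y [-0.0286 -0.0007  0.0298] Z [0.0673 0.0687 0.1251]
```

View pics/kside_c.png

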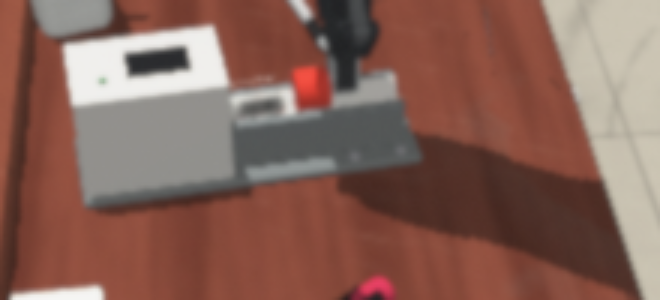

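View pics/kwrist.png

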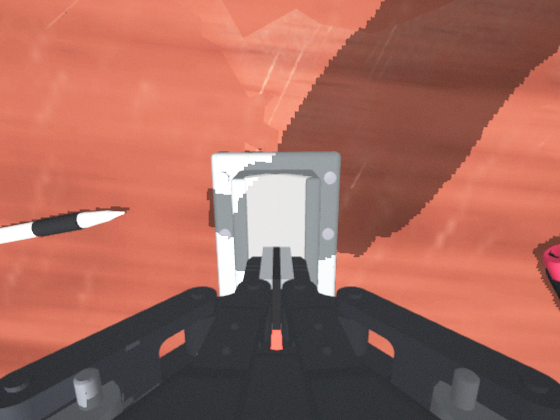

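{"api": "arm_command", "payload": {"motion": [{"x": -2, "y": 0, "z": 0, "rx": 0, "ry": 0, "rz": 0, "hand": 1}, {"x": -4, "y": 0, "z": 0, "rx": 0, "ry": 0, "rz": 0, "hand": 1}, {"x": -6, "y": 0, "z": 0, "rx": 0, "ry": 0, "rz": 0, "hand": 1}, {"x": -8, "y": 0, "z": 0, "rx": 0, "ry": 0, "rz": 0, "hand": 1}, {"x": -8, "y": 0, "z": 0, "rx": 0, "ry": 0, "rz": 0, "hand": 1}, {"x": -8, "y": 0, "z": 0, "rx": 0, "ry": 0, "rz": 0, "hand": 1}]}}

```text
clock: 15.55
tcp_pos: [0.4701, -0.1585, 0.0486]
orientation: [-0.001, -0.057, 0.998, 0.0]
wrist_force: [-5.0, -0.5, 2.5]
finger_gap: -0.0001
```

{"api": "arm_command", "payload": {"motion": [{"x": -1, "y": 0, "z": 0, "rx": 0, "ry": 0, "rz": 0, "hand": 1}, {"x": -2, "y": 0, "z": 0, "rx": 0, "ry": 0, "rz": 0, "hand": 1}, {"x": -3, "y": 0, "z": 0, "rx": 0, "ry": 0, "rz": 0, "hand": 1}, {"x": -4, "y": 0, "z": 0, "rx": 0, "ry": 0, "rz": 0, "hand": 1}]}}

```text
clock: 16.05
tcp_pos: [0.4739, -0.1581, 0.0485]
orientation: [-0.001, -0.057, 0.998, 0.0]
wrist_force: [-6.2, -0.5, 2.8]
finger_gap: 0.0003
```

```bash
cat > f.py <<'E'
from h import *
a=np.radians(6.7);s=get_state();d=s['tcp_pos'][:2]-[.549,-.148];f=s['wrist_force']
print(s['clock'],'X',round((d[0]*np.cos(a)+d[1]*np.sin(a))*1000,2),'Fx',round(f[0]*np.cos(a)+f[1]*np.sin(a),2),f.round(2),'M',s['ft_torque'].round(3),'tau',s['tau'].round(2),'q',s['orientation'].round(4))
E
python3 f.py
```

```text
16.05 X -75.78 Fx -6.22 [-6.21 -0.48  2.84] M [-0.182  1.204 -0.008] tau [  1.3  -41.85  26.75  -2.02   1.01  -0.  ] q [-1.200e-03 -5.650e-02  9.984e-01  1.000e-04]
```

{"api": "arm_command", "payload": {"motion": [{"x": -1, "y": 0, "z": 0, "rx": 0, "ry": 0, "rz": 0, "hand": 1}, {"x": -2, "y": 0, "z": 0, "rx": 0, "ry": 0, "rz": 0, "hand": 1}, {"x": -2, "y": 0, "z": 0, "rx": 0, "ry": 0, "rz": 0, "hand": 1}]}}

```text
clock: 16.42
tcp_pos: [0.4761, -0.1578, 0.0486]
orientation: [-0.001, -0.057, 0.998, 0.0]
wrist_force: [-5.1, -1.1, 2.3]
finger_gap: -0.0001
```

```bash
python3 f.py
```

```text
16.425 X -73.52 Fx -5.23 [-5.14 -1.09  2.28] M [-0.169  1.009 -0.062] tau [ 1.120e+00 -4.212e+01  2.665e+01 -1.790e+00  8.500e-01  1.000e-02] q [-9.000e-04 -5.660e-02  9.984e-01  2.000e-04]
```

{"api": "arm_command", "payload": {"motion": [{"x": -1, "y": 0, "z": 0, "rx": 0, "ry": 0, "rz": 0, "hand": 1}, {"x": -2, "y": 0, "z": 0, "rx": 0, "ry": 0, "rz": 0, "hand": 1}, {"x": -2, "y": 0, "z": 0, "rx": 0, "ry": 0, "rz": 0, "hand": 1}]}}

```text
clock: 16.8
tcp_pos: [0.4781, -0.1575, 0.0486]
orientation: [-0.001, -0.057, 0.998, 0.0]
wrist_force: [-4.8, -1.2, 2.7]
finger_gap: -0.0
```

```bash
python3 f.py
```

```text
16.8 X -71.56 Fx -4.95 [-4.85 -1.2   2.72] M [-0.129  0.983 -0.023] tau [ 1.12e+00 -4.23e+01  2.67e+01 -1.82e+00  8.50e-01  1.00e-02] q [-1.000e-03 -5.660e-02  9.984e-01  2.000e-04]
```

{"api": "arm_command", "payload": {"motion": [{"x": -1, "y": 0, "z": 0, "rx": 0, "ry": 0, "rz": 0, "hand": 1}, {"x": -1.5, "y": 0, "z": 0, "rx": 0, "ry": 0, "rz": 0, "hand": 1}, {"x": -1.5, "y": 0, "z": 0, "rx": 0, "ry": 0, "rz": 0, "hand": 1}]}}

```text
clock: 17.18
tcp_pos: [0.4795, -0.1574, 0.0485]
orientation: [-0.001, -0.057, 0.998, 0.0]
wrist_force: [-5.7, -0.3, 2.8]
finger_gap: 0.0002
```

```bash
python3 f.py
```

```text
17.175 X -70.17 Fx -5.66 [-5.67 -0.29  2.83] M [-0.148  1.101  0.034] tau [ 1.180e+00 -4.240e+01  2.678e+01 -1.900e+00  8.900e-01  1.000e-02] q [-1.100e-03 -5.660e-02  9.984e-01  2.000e-04]
```

{"api": "arm_command", "payload": {"motion": [{"x": -1, "y": 0, "z": 0, "rx": 0, "ry": 0, "rz": 0, "hand": 1}, {"x": -1.5, "y": 0, "z": 0, "rx": 0, "ry": 0, "rz": 0, "hand": 1}, {"x": -1.5, "y": 0, "z": 0, "rx": 0, "ry": 0, "rz": 0, "hand": 1}]}}

```text
clock: 17.55
tcp_pos: [0.481, -0.1572, 0.0485]
orientation: [-0.001, -0.057, 0.998, 0.0]
wrist_force: [-5.0, -0.4, 2.9]
finger_gap: -0.0003
```

```bash
python3 f.py
```

```text
17.55 X -68.66 Fx -4.99 [-4.97 -0.44  2.92] M [-0.117  1.133  0.061] tau [ 1.160e+00 -4.254e+01  2.680e+01 -1.900e+00  8.800e-01  1.000e-02] q [-1.000e-03 -5.660e-02  9.984e-01  2.000e-04]
```

{"api": "arm_command", "payload": {"motion": [{"x": -1, "y": 0, "z": 0, "rx": 0, "ry": 0, "rz": 0, "hand": 1}, {"x": -1.5, "y": 0, "z": 0, "rx": 0, "ry": 0, "rz": 0, "hand": 1}, {"x": -1.5, "y": 0, "z": 0, "rx": 0, "ry": 0, "rz": 0, "hand": 1}]}}

```text
clock: 17.92
tcp_pos: [0.4824, -0.157, 0.0485]
orientation: [-0.001, -0.057, 0.998, 0.0]
wrist_force: [-5.3, -0.9, 3.2]
finger_gap: -0.0004
```

```bash
python3 f.py
```

```text
17.925 X -67.23 Fx -5.42 [-5.35 -0.94  3.18] M [-0.106  1.065 -0.002] tau [ 1.210e+00 -4.262e+01  2.688e+01 -1.980e+00  9.200e-01  1.000e-02] q [-1.100e-03 -5.660e-02  9.984e-01  2.000e-04]
```

{"api": "arm_command", "payload": {"motion": [{"x": -1, "y": 0, "z": 0, "rx": 0, "ry": 0, "rz": 0, "hand": 1}, {"x": -1.5, "y": 0, "z": 0, "rx": 0, "ry": 0, "rz": 0, "hand": 1}, {"x": -1.5, "y": 0, "z": 0, "rx": 0, "ry": 0, "rz": 0, "hand": 1}]}}

```text
clock: 18.3
tcp_pos: [0.4838, -0.1569, 0.0485]
orientation: [-0.001, -0.057, 0.998, 0.0]
wrist_force: [-6.1, -0.7, 3.2]
finger_gap: -0.0
```

```bash
python3 f.py
```

```text
18.3 X -65.75 Fx -6.11 [-6.07 -0.74  3.16] M [-0.207  1.111  0.028] tau [ 1.210e+00 -4.275e+01  2.692e+01 -2.010e+00  9.200e-01  1.000e-02] q [-1.100e-03 -5.660e-02  9.984e-01  2.000e-04]
```

{"api": "arm_command", "payload": {"motion": [{"x": -1, "y": 0, "z": 0, "rx": 0, "ry": 0, "rz": 0, "hand": 1}, {"x": -1.5, "y": 0, "z": 0, "rx": 0, "ry": 0, "rz": 0, "hand": 1}, {"x": -1.5, "y": 0, "z": 0, "rx": 0, "ry": 0, "rz": 0, "hand": 1}]}}

```text
clock: 18.68
tcp_pos: [0.4853, -0.1567, 0.0486]
orientation: [-0.001, -0.057, 0.998, 0.0]
wrist_force: [-6.1, -1.1, 3.0]
finger_gap: 0.0002
```

```bash
python3 f.py
```

```text
18.675 X -64.23 Fx -6.22 [-6.14 -1.07  2.98] M [-0.135  1.129 -0.024] tau [ 1.180e+00 -4.291e+01  2.693e+01 -1.990e+00  9.000e-01  1.000e-02] q [-1.100e-03 -5.660e-02  9.984e-01  2.000e-04]
```

{"api": "arm_command", "payload": {"motion": [{"x": -1, "y": 0, "z": 0, "rx": 0, "ry": 0, "rz": 0, "hand": 1}, {"x": -1.5, "y": 0, "z": 0, "rx": 0, "ry": 0, "rz": 0, "hand": 1}, {"x": -1.5, "y": 0, "z": 0, "rx": 0, "ry": 0, "rz": 0, "hand": 1}]}}

```text
clock: 19.05
tcp_pos: [0.4868, -0.1565, 0.0485]
orientation: [-0.001, -0.057, 0.998, 0.0]
wrist_force: [-5.3, -1.7, 3.0]
finger_gap: -0.0
```

```bash
python3 f.py
```

```text
19.05 X -62.8 Fx -5.49 [-5.33 -1.71  2.99] M [-0.137  1.177  0.025] tau [ 1.230e+00 -4.300e+01  2.701e+01 -2.070e+00  9.300e-01  1.000e-02] q [-1.200e-03 -5.660e-02  9.984e-01  2.000e-04]
```

{"api": "arm_command", "payload": {"motion": [{"x": -1, "y": 0, "z": 0, "rx": 0, "ry": 0, "rz": 0, "hand": 1}, {"x": -1.5, "y": 0, "z": 0, "rx": 0, "ry": 0, "rz": 0, "hand": 1}, {"x": -1.5, "y": 0, "z": 0, "rx": 0, "ry": 0, "rz": 0, "hand": 1}]}}

```text
clock: 19.42
tcp_pos: [0.4883, -0.1563, 0.0485]
orientation: [-0.001, -0.057, 0.998, 0.0]
wrist_force: [-5.7, -0.2, 3.5]
finger_gap: 0.0001
```

```bash
python3 f.py
```

```text
19.425 X -61.27 Fx -5.73 [-5.74 -0.24  3.46] M [-0.139  1.16  -0.035] tau [ 1.170e+00 -4.318e+01  2.699e+01 -2.030e+00  8.900e-01  1.000e-02] q [-1.200e-03 -5.660e-02  9.984e-01  2.000e-04]
```

{"api": "arm_command", "payload": {"motion": [{"x": -1, "y": 0, "z": 0, "rx": 0, "ry": 0, "rz": 0, "hand": 1}, {"x": -1.5, "y": 0, "z": 0, "rx": 0, "ry": 0, "rz": 0, "hand": 1}, {"x": -1.5, "y": 0, "z": 0, "rx": 0, "ry": 0, "rz": 0, "hand": 1}]}}

```text
clock: 19.8
tcp_pos: [0.4897, -0.1562, 0.0485]
orientation: [-0.001, -0.057, 0.998, 0.0]
wrist_force: [-5.1, -0.7, 3.4]
finger_gap: 0.0
```

```bash
python3 f.py
```

```text
19.8 X -59.9 Fx -5.11 [-5.07 -0.66  3.45] M [-0.129  1.174 -0.038] tau [ 1.280e+00 -4.322e+01  2.713e+01 -2.170e+00  9.600e-01  1.000e-02] q [-1.300e-03 -5.660e-02  9.984e-01  2.000e-04]
```

{"api": "arm_command", "payload": {"motion": [{"x": -1, "y": 0, "z": 0, "rx": 0, "ry": 0, "rz": 0, "hand": 1}, {"x": -1.5, "y": 0, "z": 0, "rx": 0, "ry": 0, "rz": 0, "hand": 1}, {"x": -1.5, "y": 0, "z": 0, "rx": 0, "ry": 0, "rz": 0, "hand": 1}]}}

```text
clock: 20.18
tcp_pos: [0.4907, -0.156, 0.0485]
orientation: [-0.002, -0.056, 0.998, 0.0]
wrist_force: [-6.7, -1.4, 3.8]
finger_gap: -0.0001
```

```bash
python3 f.py
```

```text
20.175 X -58.8 Fx -6.82 [-6.7  -1.38  3.84] M [-0.146  1.459  0.003] tau [ 1.590e+00 -4.307e+01  2.743e+01 -2.530e+00  1.170e+00  1.000e-02] q [-1.700e-03 -5.650e-02  9.984e-01  2.000e-04]
```

{"api": "arm_command", "payload": {"motion": [{"x": -1, "y": 0, "z": 0, "rx": 0, "ry": 0, "rz": 0, "hand": 1}, {"x": -1.5, "y": 0, "z": 0, "rx": 0, "ry": 0, "rz": 0, "hand": 1}, {"x": -1.5, "y": 0, "z": 0, "rx": 0, "ry": 0, "rz": 0, "hand": 1}]}}

```text
clock: 20.55
tcp_pos: [0.4916, -0.1559, 0.0485]
orientation: [-0.002, -0.056, 0.998, 0.0]
wrist_force: [-8.1, -1.1, 5.7]
finger_gap: -0.0005
```

```bash
python3 f.py
```

```text
20.55 X -57.96 Fx -8.19 [-8.11 -1.14  5.66] M [-0.275  1.79   0.021] tau [ 2.120e+00 -4.269e+01  2.790e+01 -3.150e+00  1.530e+00  1.000e-02] q [-2.300e-03 -5.640e-02  9.984e-01  1.000e-04]
```

The force rises from about 5.3 to 8.2 N over the last ~1.9 mm, so the stop has been found at X≈-59.9 and is pressed about 2 mm. One more careful step.

{"api": "arm_command", "payload": {"motion": [{"x": -0.7, "y": 0, "z": 0, "rx": 0, "ry": 0, "rz": 0, "hand": 1}, {"x": -1.4, "y": 0, "z": 0, "rx": 0, "ry": 0, "rz": 0, "hand": 1}, {"x": -1.4, "y": 0, "z": 0, "rx": 0, "ry": 0, "rz": 0, "hand": 1}]}}

```text
clock: 20.92
tcp_pos: [0.4924, -0.1557, 0.0484]
orientation: [-0.003, -0.056, 0.998, 0.0]
wrist_force: [-10.7, -2.3, 6.2]
finger_gap: -0.0001
```

```bash
python3 f.py; python3 b.py l side
```

```text
20.925 X -57.12 Fx -10.87 [-10.67  -2.33   6.16] M [-0.379  2.134  0.018] tau [ 2.560e+00 -4.246e+01  2.835e+01 -3.670e+00  1.830e+00  1.000e-02] q [-0.0028 -0.0563  0.9984  0.    ]
20.925 [ 0.4924 -0.1557  0.0484] [-0.0028 -0.0563  0.9984  0.    ] -0.0001 [-10.67  -2.33   6.16]
tcp in reader [-0.0571 -0.0011  0.0484]
side red pts 162
 X [-0.0435 -0.0411 -0.0306 -0.0209 -0.0187] Y [-0.015   0.009   0.0167] Z [0.0401 0.061  0.0684]
```

Pressed about 3 mm (TCP travel 2.8 mm and joint torque agree). Backing straight off, then up.

{"api": "arm_command", "payload": {"motion": [{"x": 1, "y": 0, "z": 0, "rx": 0, "ry": 0, "rz": 0, "hand": 1}, {"x": 3, "y": 0, "z": 0, "rx": 0, "ry": 0, "rz": 0, "hand": 1}, {"x": 6, "y": 0, "z": 0, "rx": 0, "ry": 0, "rz": 0, "hand": 1}, {"x": 15, "y": 0, "z": 0, "rx": 0, "ry": 0, "rz": 0, "hand": 1}, {"x": 30, "y": 0, "z": 0, "rx": 0, "ry": 0, "rz": 0, "hand": 1}, {"x": 30, "y": 0, "z": -20, "rx": 0, "ry": 0, "rz": 0, "hand": 1}, {"x": 30, "y": 0, "z": -20, "rx": 0, "ry": 0, "rz": 0, "hand": 1}]}}

```text
clock: 21.85
tcp_pos: [0.466, -0.16, 0.07]
orientation: [0.001, -0.056, 0.998, -0.001]
wrist_force: [0.6, 0.9, -0.1]
finger_gap: -0.0002
```

```bash
python3 f.py; python3 b.py m side wrist
```

```text
21.85 X -83.83 Fx 0.69 [ 0.58  0.93 -0.05] M [-0.012 -0.014  0.02 ] tau [  0.05 -41.35  25.21   0.48   0.    -0.  ] q [ 1.300e-03 -5.650e-02  9.984e-01 -7.000e-04]
21.85 [ 0.466 -0.16   0.07 ] [ 1.300e-03 -5.650e-02  9.984e-01 -7.000e-04] -0.0002 [ 0.58  0.93 -0.05]
tcp in reader [-0.0838 -0.0022  0.07  ]
side red pts 158
 X [-0.044  -0.0412 -0.031  -0.0211 -0.0185] Y [-0.0139  0.0093  0.0171] Z [0.0418 0.0616 0.0686]
wrist red pts 284
 X [-0.0973 -0.0964 -0.0419 -0.0343 -0.0325] Y [-0.0277 -0.0013  0.0295] Z [0.0673 0.0689 0.1455]
```

View pics/mside_c.png

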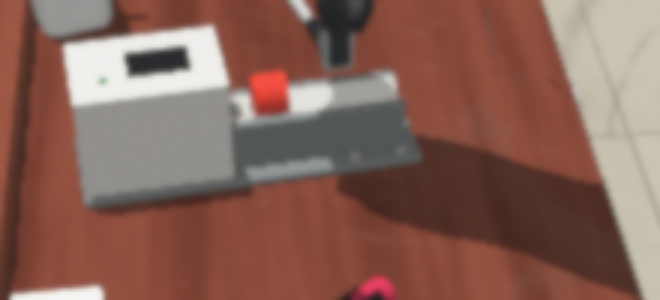

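View pics/mwrist.png

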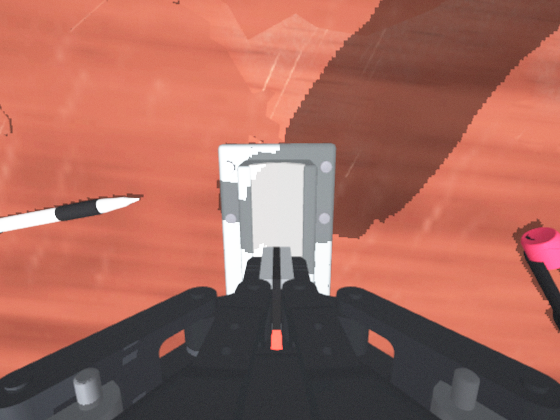

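{"api": "arm_command", "payload": {"motion": [{"x": 30, "y": 0, "z": -40, "rx": 0, "ry": 0, "rz": 0, "hand": 1}, {"x": 50, "y": 0, "z": -90, "rx": 0, "ry": 0, "rz": 0, "hand": 1}, {"x": 50, "y": 0, "z": -120, "rx": 0, "ry": 0, "rz": 0, "hand": 1}, {"x": 50, "y": 0, "z": -120, "rx": 0, "ry": 0, "rz": 0, "hand": 1}, {"x": 50, "y": 0, "z": -120, "rx": 0, "ry": 0, "rz": 0, "hand": 1}]}}

```text
clock: 22.58
tcp_pos: [0.4155, -0.1646, 0.1876]
orientation: [-0.001, -0.057, 0.998, 0.0]
wrist_force: [0.1, -0.1, -1.3]
finger_gap: -0.0
```

```bash
python3 f.py; python3 b.py n side
```

```text
22.575 X -134.56 Fx 0.08 [ 0.1  -0.09 -1.28] M [0.044 0.023 0.04 ] tau [-5.000e-02 -3.494e+01  2.960e+01 -1.000e-02 -0.000e+00 -0.000e+00] q [-6.000e-04 -5.670e-02  9.984e-01  4.000e-04]
22.575 [ 0.4155 -0.1646  0.1876] [-6.000e-04 -5.670e-02  9.984e-01  4.000e-04] -0.0 [ 0.1  -0.09 -1.28]
tcp in reader [-0.1346 -0.0009  0.1876]
side red pts 158
 X [-0.0438 -0.0411 -0.0309 -0.0209 -0.0184] Y [-0.0143  0.0099  0.0172] Z [0.0467 0.0625 0.0682]
```

View pics/nside.png

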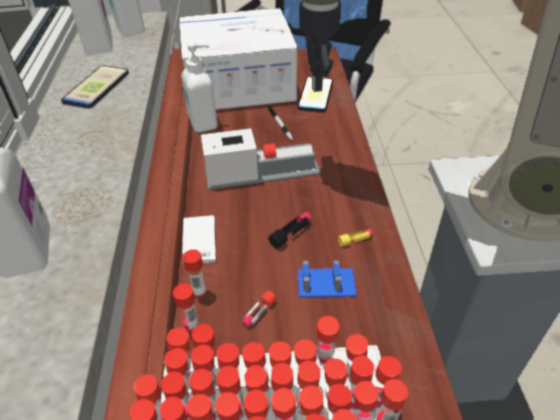

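The side view shows the cap at (270,150) just outside the hood. The spare tubes (193,270 and 185,305) and the pad (200,238) stand where they were, and the arm is clear.

```bash
python3 -c "
from workcell import hand_in
print(hand_in())"
```

```text
the job is handed in; nothing more can be done
None
```

The tube is lying in the reader's groove under the hood with the spring stop pressed in by an estimated 3 mm. I handed the job in at about 22.6 s; no verdict was reported.

- **What I did:** I gripped the tube by its cap and laid it in the groove with the body end towards the hood. I then set it down again 13 mm further in, so that the cap could not catch on the groove's start. Finally I pushed it with shut fingers.
- **Finding the stop:** The push force stayed at about 5 to 6 N until the body end was roughly 51 mm behind the mouth. It then rose to about 9.4 N by joint torque and 10.9 N by the wrist sensor.
- **Stop travel:** The joint torque and the 2.8 mm of finger travel both suggest about 3 mm. The wrist force suggests up to about 4 mm, but I was bearing down slightly (about 6 N vertically), which adds friction. All these figures lie within 1 to 7 mm. I did not measure the stop directly or feel for it again afterwards.
- **Last checks:** In the side picture the tube sprang back by no more than about 0.4 mm and then stayed put. The spare tubes and label pad look unmoved, and the arm is clear of everything. The tube's line was about 1 mm off my estimate of the groove's centre line. I did not measure its final angle; I am relying on the groove to hold it straight.

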